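# Set the plaster vibrator to its third click and start it

### The arm

A 6-joint arm with a two-finger parallel gripper is mounted at the origin on a cart in front of the work surface, level with it; the furniture and walls round the work are solid. World frame = base frame: x ahead of the robot, y to its left, z up, the work surface at z = 0. Lengths are in mm, angles in rad, forces in N, time in s.
With the tool pointing down it reaches from about 350 to 850 mm from the base axis. Payload 8.1 kg.
Tool frame: the origin (TCP) lies on the centre line of the jaws, within the pads' length; the fingertips stand 8 mm ahead of it and the grasp point (between the pads) lies 11 mm behind it; z points along the fingers, y is the direction in which the jaws open and shut (so a half turn about z gives the same grasp; the last joint's range is limited). The gripper opens to 93 mm and grips with 3 to 60 N. Pads are 15 mm wide; open, the fingers measure 128 mm over their backs; the gripper's body (75 mm by 188 mm) begins 65 mm behind the grasp point.
Start: joints at [1.175, 0.13, 1.488, -0, 1.523, -0.085], TCP at [183.471, 571.265, 226.635] pointing down, gripper open.
Joint ranges: [-2.96, 2.96], [-0.89, 2.26], [0.02, 2.5], [-1.34, 4.48], [0, 2.73], [-2.66, 2.66]. Speed limits (rad/s): [2.39, 2.39, 2.79, 3.14, 3.14, 3.14].

### API

Orientations are given as a unit quaternion [w, x, y, z].
In Python, from workcell import env gives the robot as it stands. The module is installed in compiled form; this text tells all that it offers.
- The arm moves only by the tool apply_moves, never from a script. Its argument "plan" is a list of rows, each an object of numbers: "wx", "wy", "wz": the turn, a rotation vector about the tool's x, y, z in degrees; "tx", "ty", "tz": the shift along the tool's x, y, z in mm; "hand": the finger opening in mm, from 0 to 93. In form: [{"wx": .., "wy": .., "wz": .., "tx": .., "ty": .., "tz": .., "hand": ..}, ...]. A call has 1 to 12 rows; each row is the pose to reach, as a shift and turn from the pose measured when the call began, along the tool's axes at that moment; what a row does not reach only later rows make up. A row lasts 1/12 s, in which the tool goes at most 41.7 mm and 7.16 degrees, less where a joint would pass 70% of its speed; a pose out of reach is approached as far as the arm can. A call with a gripper value outside its range is refused whole. The fingers move at their own pace and stop on an object; "squeeze" is the grip in N (left out, the last holds). Time passes only in rows, so rows that repeat a pose let the fingers close. It gives the time, the measured TCP pose, the force and the opening at its end, in the units of the state.
- env.sense(): the state, without advancing time (a new reading comes with each control period).
- env.capture(name): name is "scene" or "top" or "wrist"; returns the picture (384x512x3 uint8, red, green, blue); there is no depth.
- env.camera_info(name): a dict with "fx", "fy", "cx", "cy" (pixels), "distortion" ([k1, k2, p1, p2, k3] as OpenCV has them; the pictures are not rectified), "rvec" (rotation vector, rad) and "tvec" (3), from world to camera coordinates, as OpenCV has them; the wrist camera has in their place "hand_eye" (4x4, takes a point from camera to tool coordinates, whose origin is the TCP and whose axes are the flange's). Camera axes: x right, y down, z forward; pixel columns grow to the right and rows downward; lengths in mm; the calibration is good to about 2 mm. A picture is of the moment at which its call begins: read the wrist's pose just before it. camera_info takes no time and is no camera call.
- env.close_job(): hands the job in, once; it reports no verdict.
The state is a dict: "clock": time; "qpos": joint angles; "qvel": joint speeds; "effort": joint torques, N m; "tool_pos": TCP position; "ee_rot": TCP orientation; "ft_force": force on the tool from outside, world axes, zero at the start; "wrist_torque": the same for the moment, N m; "gripper_width": finger opening in mm.
Only numpy, scipy, OpenCV 4.12 (cv2) and the standard library are available. Lean on these libraries where they do the work, as an engineer would, in place of code of your own. Each camera call takes 0.05 s, during which the arm holds its last target.

### The job

Set the strength of the plaster vibrator: push its red sliding lever with a fingertip, away from the zero end, until it sits in the third click counted from zero (it was left at zero or at the first click), without ever going past the third. Then press the green start button all the way down and let it come up again. Only push and press: do not grip the lever, and leave the mixing cup on the vibrator and the things around it where they are.

Things in the scene. Friction and masses are not known exactly. Their poses are not given: they have to be found in the camera images.
- vibrator: fixed plaster vibrator, pale grey, 200 mm (its x) x 250 mm (its y). Origin: centre of its underside; x points away from the operator, y to the operator's left. Front half (x < 0): flat control deck 48 mm high; rear half: block 68 mm high with a black rubber table, top 85 mm. The lever's slot runs along y at x = -60 mm; six marks in front of it grow with strength, the shortest (red) is zero
- lever_cap (a point): centre of the red lever cap, moving with it: 16 mm along the slot (vibrator y) x 24 mm across (x) x 26 mm high, from 52 to 78 mm above the worktop; this point is 65 mm above it. At zero it is at vibrator x = -60, y = +75 mm; it moves along vibrator -y (operator's right) as the strength grows. The deck beside it on the zero side is free
- lever (a joint): lever travel in m: 0 at the zero stop (left), notches at 0.014 (first click), 0.028, 0.042 (third), 0.056, 0.070 (right stop). A sprung ball holds it in each: leaving takes about 5 N, falling to nothing half-way (7 mm on); there the lever jumps ahead into the next notch by itself and stays. Starts in the zero or first notch
- start_top (a point): centre of the top of the green round start button, 30 mm across, in a grey collar 46 mm across, at vibrator x = -60, y = -78 mm; its top is 66 mm above the worktop, the collar's top 60 mm. Pressed straight down
- start (a joint): travel of the start button in m: 0 up, 0.006 fully down (about 5 N); it springs back
- mixing_cup: blue mixing cup, loose, 68 mm across the rim, 42 mm high, standing on the rubber table; origin at the centre of its underside
- tweezers: black tweezers, loose, 128 mm long along their own y, 18 mm wide, 9 mm high, lying on the worktop in front of the vibrator; origin at the centre of the underside
- plaster_model: cream plaster arch model, loose, 62 x 66 x 28 mm, on the worktop left of the vibrator; origin at the centre of its underside
- polishing_tin: round tin with blue lid, loose, 64 mm across, 28 mm high, on the worktop right of the vibrator; origin at the centre of its underside

How it is judged (in metres and radians):
On the way, in this order (a step that is already met when the one before it is completed fails the run):
1. the lever rests in the third notch (value of joint lever between 0.037 and 0.047 m and value of joint start below 0.002 m), for 0.3 s.
2. the start button is pressed down with the lever in the third notch (value of joint lever between 0.037 and 0.047 m and value of joint start above 0.0048 m), for 0.04 s.
At the end, for the whole second after the job is handed in: The lever rests within 5 mm of the third notch (0.037 to 0.047 m of travel), the start button has been pressed (at least 4.8 of its 6 mm) after that and is up again (less than 1.5 mm down), and the cup, tweezers, plaster model and tin are within 20 mm of where they stood (value of joint lever between 0.037 and 0.047 m and velocity of joint lever between -0.01 and 0.01 m/s and value of joint start below 0.0015 m and distance of each of mixing_cup, tweezers, plaster_model, polishing_tin from where it was at the start of the episode below 0.02 m); the robot touches nothing.
It fails at once if the lever is pushed past the third click (over half-way to the fourth) (value of joint lever above 0.049 m).
It fails at once if the start button is pressed (over 3 mm) while the lever is not at the third click (value of joint start above 0.003 m and not (value of joint lever between 0.037 and 0.047 m)).
It fails at once if the lever cap is gripped: pressed from two opposite sides at once ((contact force between the fingers and lever_c0 above 1 N and contact force between the fingers and lever_c1 above 1 N) or (contact force between the fingers and lever_c2 above 1 N and contact force between the fingers and lever_c3 above 1 N)).
It fails at once if the mixing cup, tweezers, plaster model or polishing tin is lifted or moved more than 20 mm (distance of any of mixing_cup, tweezers, plaster_model, polishing_tin from where it was at the start of the episode above 0.02 m).
It also fails if it takes over 48 s, if anything falls off the work surface, if the arm or the gripper's body presses on something with over 40 N, if the wrist force passes 120 N, or if a joint passes its speed limit or range.

## Working session

There is one attempt and no reset: what is moved stays moved. The work goes in short steps, Python scripts to look and compute and a tool call to move; the robot and the scene stay as the last step left them, time stands still between calls to the robot, and variables do not carry over. Pictures are saved under pics/ and viewed, and the job is handed in when it is done.

Besides the shell and the picture viewer there is one more tool, called as name(argument=value, ...) on one line, values as JSON. apply_moves: Moves the arm, as the interface text tells. Its arguments: {"type":"object","properties":{"plan":{"type":"array"},"squeeze":{"type":"number"}},"required":["plan"]}

```bash
mkdir -p pics; python3 - <<'E'
from workcell import env
import cv2
print(env.sense())
for n in ("scene","top"):
    im=env.capture(n); cv2.imwrite(f"pics/{n}0.png",im[:,:,::-1]); print(env.camera_info(n))
print(env.camera_info("wrist"))
E
```

```text
{'clock': 0.0, 'qpos': array([ 1.17457494e+00,  1.31138515e-01,  1.48931180e+00, -3.80630952e-05,
        1.52297673e+00, -8.54213407e-02]), 'qvel': array([-0.00170238, -0.0001655 , -0.00114977, -0.00028011,  0.00150079,
       -0.00186365]), 'effort': array([ 1.43219222e-05, -5.59812212e+01, -4.91775906e+01,  7.66903907e-02,
        3.49013472e-02, -1.36572826e-04]), 'tool_pos': array([183.27844393, 570.73062738, 225.58309683]), 'ee_rot': array([-2.00291851e-04,  1.54774333e-01,  9.87949424e-01, -8.95264276e-04]), 'ft_force': array([ 0.86302568, -0.23973526, -0.11042448]), 'wrist_torque': array([0.03297948, 0.00473078, 0.01495244]), 'gripper_width': 92.85743972197724}
{'fx': 348.13503664826726, 'fy': 348.13503664826726, 'cx': 255.27646261255597, 'cy': 193.2702985799019, 'distortion': array([-0.06414669,  0.        ,  0.        ,  0.        ,  0.        ]), 'rvec': array([ 0.92709987, -2.26405436,  1.29021012]), 'tvec': array([331.70163035, 312.2446071 , 520.76279278])}
{'fx': 413.3096022733403, 'fy': 413.3096022733403, 'cx': 254.78981411586392, 'cy': 192.1961442001344, 'distortion': array([0.02867708, 0.        , 0.        , 0.        , 0.        ]), 'rvec': array([ 2.18739944, -2.21261505,  0.06474206]), 'tvec': array([ -71.25588846,  525.08014569, 1028.10251846])}
{'fx': 330.41593724727795, 'fy': 330.41593724727795, 'cx': 253.85758536027316, 'cy': 196.80004966667948, 'distortion': array([-0.09284199,  0.        ,  0.        ,  0.        ,  0.        ]), 'hand_eye': array([[-1.45374819e-04, -9.64080030e-01, -2.65611888e-01,
         7.29372631e+01],
       [ 9.99999587e-01,  9.80225745e-05, -9.03108545e-04,
        -6.05706372e-01],
       [ 8.96704874e-04, -2.65611910e-01,  9.64079618e-01,
        -1.58052364e+02],
       [ 0.00000000e+00,  0.00000000e+00,  0.00000000e+00,
         1.00000000e+00]])}
```

View pics/scene0.png

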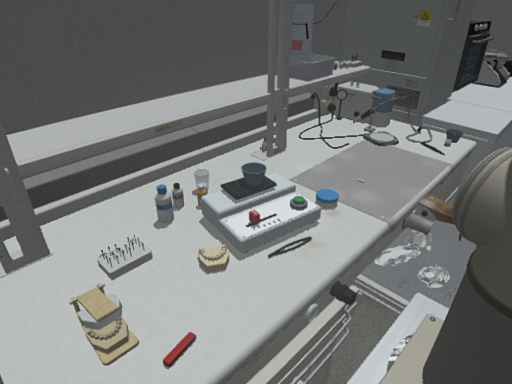

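View pics/top0.png

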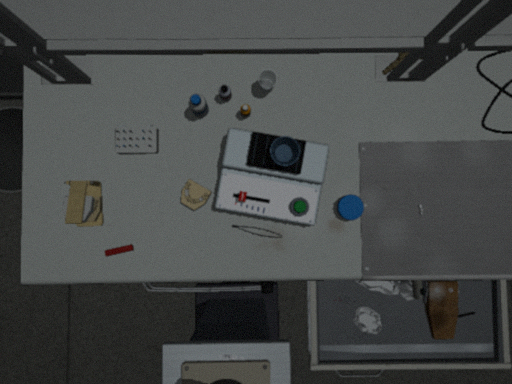

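```bash
cat > h.py <<'E'
import numpy as np, cv2
from workcell import env
from scipy.spatial.transform import Rotation as R
def cam(n,s=None):
    c=env.camera_info(n); K=np.array([[c['fx'],0,c['cx']],[0,c['fy'],c['cy']],[0,0,1]]);d=np.array(c['distortion'])
    if 'rvec' in c:
        M=cv2.Rodrigues(c['rvec'])[0]; t=np.array(c['tvec'])
    else:
        s=s or env.sense(); q=s['ee_rot']; T=np.eye(4);T[:3,:3]=R.from_quat([q[1],q[2],q[3],q[0]]).as_matrix();T[:3,3]=s['tool_pos']
        W=np.linalg.inv(T@c['hand_eye']); M=W[:3,:3];t=W[:3,3]
    return K,d,M,t
def px(c,P): 
    K,d,M,t=c; return cv2.projectPoints(np.atleast_2d(np.array(P,float)),cv2.Rodrigues(M)[0],t,K,d)[0][:,0]
def at(c,uv,z):
    K,d,M,t=c; n=cv2.undistortPoints(np.array(uv,float).reshape(-1,1,2),K,d)[:,0]
    r=np.c_[n,np.ones(len(n))]@M; o=-M.T@t
    z=np.broadcast_to(z,len(n)); return o+r*((z-o[2])/r[:,2])[:,None]
E
python3 - <<'E'
from h import *
im=cv2.imread("pics/top0.png")[115:250,175:375]; cv2.imwrite("pics/top0c.png",cv2.resize(im,None,fx=4,fy=4,interpolation=cv2.INTER_CUBIC))
im=cv2.imread("pics/scene0.png")[150:270,190:350]; cv2.imwrite("pics/scene0c.png",cv2.resize(im,None,fx=5,fy=5,interpolation=cv2.INTER_CUBIC))
c=cam("top"); print(px(c,[[0,0,0],[183,571,226]]))
E
```

```text
[[225.92586642 404.8927534 ]
 [-82.07137839 369.07817935]]
```

View pics/top0c.png

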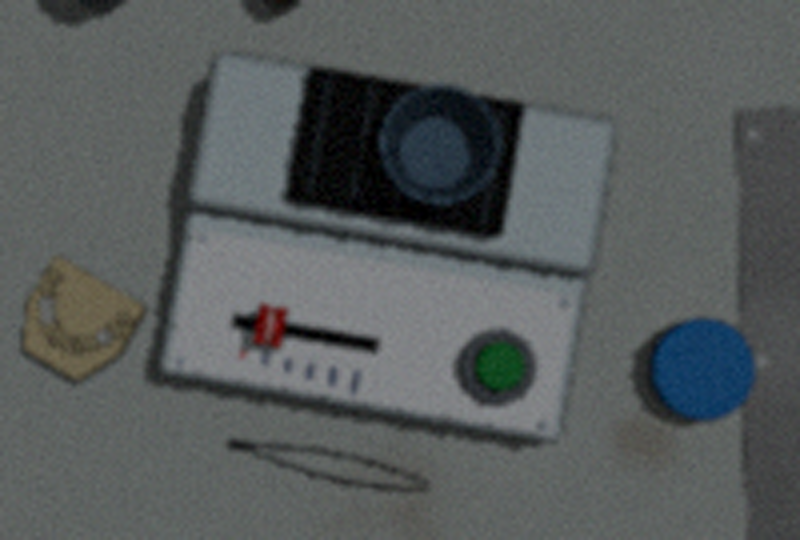

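View pics/scene0c.png

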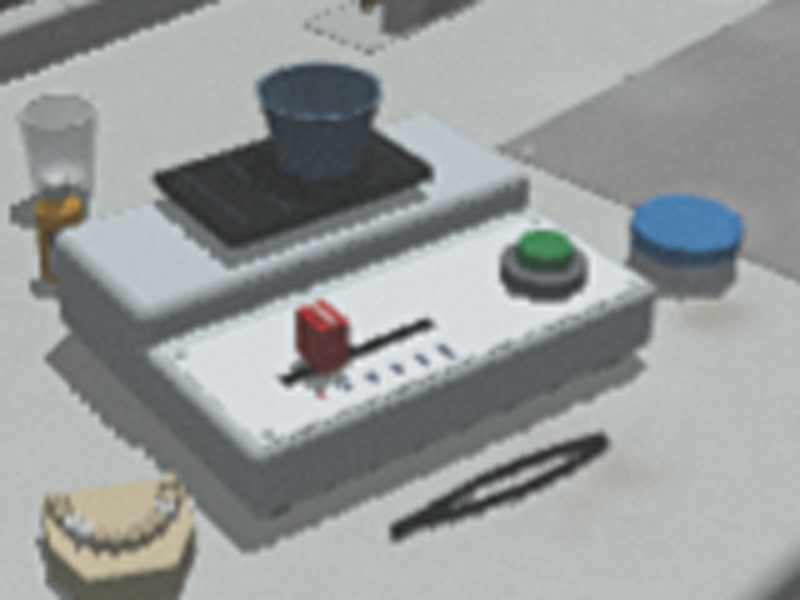

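```bash
cat > fit.py <<'E'
from h import *
from scipy.optimize import least_squares
ob=[ # vib xyz, crop px
((-60,-78,66),(498,366)),((-100,125,48),(161,374)),((-100,-125,48),(556,439)),((100,-125,68),(612,118)),((100,125,68),(216,54))]
P=np.array([o[0] for o in ob],float); U=np.array([o[1] for o in ob],float)/4-0.375+[175,115]
c=cam("top")
def W(p,P): a=p[2]; P=np.atleast_2d(np.array(P,float)); return np.c_[p[0]+P[:,0]*np.cos(a)-P[:,1]*np.sin(a),p[1]+P[:,0]*np.sin(a)+P[:,1]*np.cos(a),P[:,2]]
if __name__=="__main__":
    s=least_squares(lambda p:(px(c,W(p,P))-U).ravel(),[550,-60,0.1]); p=s.x; print(p,s.fun.reshape(-1,2).round(1))
    q=(lambda u,v:[u/4-.375+175,v/4-.375+115])
    for n,uv,z in [("cap",(271,325),78),("btn",(498,366),66),("slotL",(236,321),48),("slotR",(378,346),48),("cup rim",(441,145),127),("zero mark",(243,352),48)]:
        w=at(c,[q(*uv)],z)[0]; d=w-[p[0],p[1],0]; a=-p[2]
        print(n,w.round(1),(d[0]*np.cos(a)-d[1]*np.sin(a)).round(1),(d[0]*np.sin(a)+d[1]*np.cos(a)).round(1))
    cs=cam("scene")
    for y in (75,61): print(y,(px(cs,W(p,[[-60,y,78],[-60,-78,66]]))-[190,150]+.375)*5)
E
python3 fit.py
```

```text
[ 5.59796014e+02 -1.16687025e+02 -1.76725130e-01] [[ 0.2  0. ]
 [-1.4  0.6]
 [ 1.4  1.3]
 [ 1.7 -0.5]
 [-1.9 -1.6]]
cap [512.6 -47.3  78. ] -58.7 60.0
btn [ 487.1 -182.4   66. ] -60.1 -77.5
slotL [516.5 -25.4  48. ] -58.6 82.3
slotR [ 500.3 -111.6   48. ] -59.4 -5.5
cup rim [ 611.1 -145.3  127. ] 55.6 -19.1
zero mark [497.6 -29.4  48. ] -76.5 75.0
75 [[302.13802792 323.93428246]
 [547.51401974 246.45070815]]
61 [[326.66572138 314.259028  ]
 [547.51401974 246.45070815]]
```

```bash
cat > go.py <<'E'
from h import *; from fit import W
import sys
p=[559.8,-116.7,-0.1767]
def rel(v):
    s=env.sense(); q=s['ee_rot']; Rt=R.from_quat([q[1],q[2],q[3],q[0]])
    w=W(p,[v])[0]+[0,0,8]; d=Rt.inv().apply(w-s['tool_pos'])
    a=p[2]; Y=np.array([-np.sin(a),np.cos(a),0]); Z=np.array([0,0,-1.]); X=np.cross(Y,Z)
    D=Rt.inv()*R.from_matrix(np.c_[X,Y,Z])
    print("t",d.round(1),"w",np.degrees(D.as_rotvec()).round(2))
def tip():
    s=env.sense(); q=s['ee_rot']; w=s['tool_pos']+R.from_quat([q[1],q[2],q[3],q[0]]).apply([0,0,8])
    d=w-[p[0],p[1],0]; a=-p[2]
    f=s['ft_force']
    print("clock",s['clock'],"tip vib",np.round([d[0]*np.cos(a)-d[1]*np.sin(a),d[0]*np.sin(a)+d[1]*np.cos(a),d[2]],1),"F vib",np.round([f[0]*np.cos(a)-f[1]*np.sin(a),f[0]*np.sin(a)+f[1]*np.cos(a),f[2]],1),"w",s['gripper_width'].round(1),"q",s['qpos'].round(2))
if __name__=="__main__":
    tip()
    if len(sys.argv)>1: rel([float(x) for x in sys.argv[1:4]])
E
python3 go.py -60 110 150
```

```text
Traceback (most recent call last):
  File "go.py", line 16, in <module>
    tip()
    ~~~^^
  File "go.py", line 14, in tip
    print("clock",s['clock'],"tip vib",np.round([d[0]*np.cos(a)-d[1]*np.sin(a),d[0]*np.sin(a)+d[1]*np.cos(a),d[2]],1),"F vib",np.round([f[0]*np.cos(a)-f[1]*np.sin(a),f[0]*np.sin(a)+f[1]*np.cos(a),f[2]],1),"w",s['gripper_width'].round(1),"q",s['qpos'].round(2))
                                                                                                                                                                                                                 ^^^^^^^^^^^^^^^^^^^^^^^^
AttributeError: 'float' object has no attribute 'round'
```

```bash
sed -i "s/s\['gripper_width'\].round(1)/round(s['gripper_width'],1)/" go.py; python3 go.py -60 110 150
```

```text
clock 0.1 tip vib [-491.5  610.6  217.7] F vib [-0.2 -0.4  0.4] w 92.7 q [ 1.17  0.13  1.49 -0.    1.52 -0.09]
t [-494.5 -438.3   68.4] w [-0.1  -0.01 -7.69]
```

apply_moves(plan=[{"tx": -494.5,"ty": -438.3,"tz": 10,"wz": -7.7,"hand": 0},{"tx": -494.5,"ty": -438.3,"tz": 10,"wz": -7.7,"hand": 0},{"tx": -494.5,"ty": -438.3,"tz": 10,"wz": -7.7,"hand": 0},{"tx": -494.5,"ty": -438.3,"tz": 10,"wz": -7.7,"hand": 0},{"tx": -494.5,"ty": -438.3,"tz": 10,"wz": -7.7,"hand": 0},{"tx": -494.5,"ty": -438.3,"tz": 10,"wz": -7.7,"hand": 0},{"tx": -494.5,"ty": -438.3,"tz": 10,"wz": -7.7,"hand": 0},{"tx": -494.5,"ty": -438.3,"tz": 10,"wz": -7.7,"hand": 0},{"tx": -494.5,"ty": -438.3,"tz": 10,"wz": -7.7,"hand": 0},{"tx": -494.5,"ty": -438.3,"tz": 10,"wz": -7.7,"hand": 0},{"tx": -494.5,"ty": -438.3,"tz": 10,"wz": -7.7,"hand": 0},{"tx": -494.5,"ty": -438.3,"tz": 10,"wz": -7.7,"hand": 0}], squeeze=10)

```text
invalid input at $.plan[0]: expected keys wx, wy, wz, tx, ty, tz, hand
```

```bash
python3 go.py -60 110 130
```

```text
clock 0.1 tip vib [-491.5  610.6  217.7] F vib [-0.2 -0.4  0.4] w 92.7 q [ 1.17  0.13  1.49 -0.    1.52 -0.09]
t [-494.6 -438.2   88.4] w [-0.1  -0.01 -7.69]
```

apply_moves(plan=[{"wx": 0,"wy": 0,"tx": -494.5,"ty": -438.3,"tz": 10,"wz": -7.7,"hand": 0},{"wx": 0,"wy": 0,"tx": -494.5,"ty": -438.3,"tz": 10,"wz": -7.7,"hand": 0},{"wx": 0,"wy": 0,"tx": -494.5,"ty": -438.3,"tz": 10,"wz": -7.7,"hand": 0},{"wx": 0,"wy": 0,"tx": -494.5,"ty": -438.3,"tz": 10,"wz": -7.7,"hand": 0},{"wx": 0,"wy": 0,"tx": -494.5,"ty": -438.3,"tz": 10,"wz": -7.7,"hand": 0},{"wx": 0,"wy": 0,"tx": -494.5,"ty": -438.3,"tz": 10,"wz": -7.7,"hand": 0},{"wx": 0,"wy": 0,"tx": -494.5,"ty": -438.3,"tz": 10,"wz": -7.7,"hand": 0},{"wx": 0,"wy": 0,"tx": -494.5,"ty": -438.3,"tz": 10,"wz": -7.7,"hand": 0},{"wx": 0,"wy": 0,"tx": -494.5,"ty": -438.3,"tz": 10,"wz": -7.7,"hand": 0},{"wx": 0,"wy": 0,"tx": -494.5,"ty": -438.3,"tz": 10,"wz": -7.7,"hand": 0},{"wx": 0,"wy": 0,"tx": -494.5,"ty": -438.3,"tz": 10,"wz": -7.7,"hand": 0},{"wx": 0,"wy": 0,"tx": -494.5,"ty": -438.3,"tz": 10,"wz": -7.7,"hand": 0}], squeeze=10)

```text
clock: 1.1
tool_pos: [438.4, 139.0, 218.7]
ee_rot: [-0.0, 0.088, 0.996, -0.001]
ft_force: [0.0, 0.2, 0.7]
gripper_width: 17.6
```

```bash
python3 go.py -60 110 130
```

```text
clock 1.1 tip vib [-164.5  230.3  210.7] F vib [-0.   0.2  0.7] w 17.6 q [ 0.2  -0.25  1.87 -0.    1.53 -1.2 ]
t [-104.5 -120.3   80.8] w [-0.09 -0.02  0.02]
```

apply_moves(plan=[{"wx": 0,"wy": 0,"wz": 0,"tx": -104.5,"ty": -120.3,"tz": 80.8,"hand": 0},{"wx": 0,"wy": 0,"wz": 0,"tx": -104.5,"ty": -120.3,"tz": 80.8,"hand": 0},{"wx": 0,"wy": 0,"wz": 0,"tx": -104.5,"ty": -120.3,"tz": 80.8,"hand": 0},{"wx": 0,"wy": 0,"wz": 0,"tx": -104.5,"ty": -120.3,"tz": 80.8,"hand": 0},{"wx": 0,"wy": 0,"wz": 0,"tx": -104.5,"ty": -120.3,"tz": 80.8,"hand": 0},{"wx": 0,"wy": 0,"wz": 0,"tx": -104.5,"ty": -120.3,"tz": 80.8,"hand": 0},{"wx": 0,"wy": 0,"wz": 0,"tx": -104.5,"ty": -120.3,"tz": 80.8,"hand": 0},{"wx": 0,"wy": 0,"wz": 0,"tx": -104.5,"ty": -120.3,"tz": 80.8,"hand": 0}])

```text
clock: 1.77
tool_pos: [519.9, 3.1, 138.6]
ee_rot: [-0.0, 0.088, 0.996, -0.0]
ft_force: [0.0, 0.1, -0.4]
gripper_width: 0.3
```

```bash
python3 go.py -60 110 56; python3 - <<'E'
from h import *; from fit import W
p=[559.8,-116.7,-0.1767]
c=cam("wrist"); im=env.capture("wrist")[:,:,::-1].copy(); cv2.imwrite("pics/w1.png",im)
for n,v in dict(cap0=(-60,75,78),cap1=(-60,61,78),btn=(-60,-78,66)).items(): print(n,px(c,W(p,[v])))
cv2.imwrite("pics/w1c.png",cv2.resize(im,(800,600),interpolation=cv2.INTER_CUBIC))
E
```

```text
clock 1.7667 tip vib [-60.3 110.9 130.6] F vib [-0.   0.1 -0.4] w 0.3 q [-0.09 -0.03  1.81 -0.    1.35 -1.49]
t [-0.4 -0.8 74.6] w [-0.06 -0.02  0.04]
cap0 [[203.83890988 214.93456692]]
cap1 [[183.95406327 214.87384237]]
btn [[ 11.80122664 208.81032964]]
```

View pics/w1c.png

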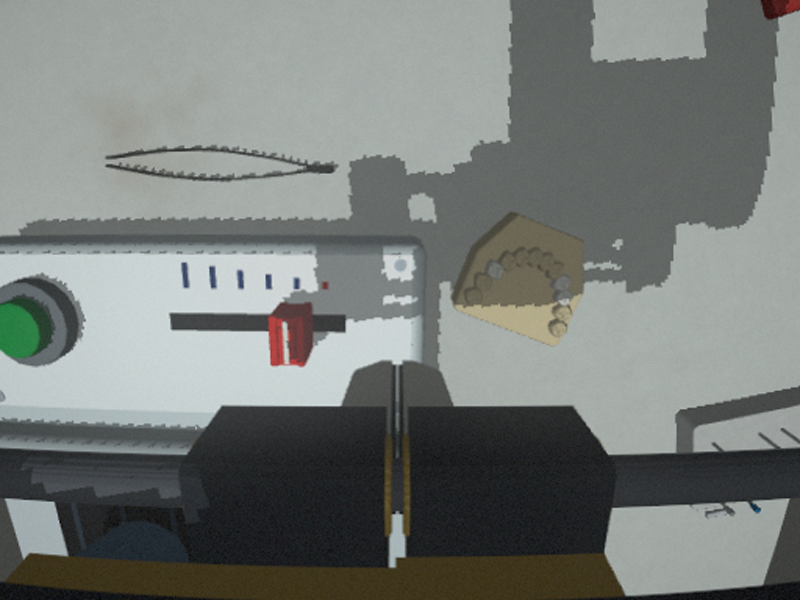

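apply_moves(plan=[{"wx": 0,"wy": 0,"wz": 0,"tx": 0,"ty": -5,"tz": 40,"hand": 0},{"wx": 0,"wy": 0,"wz": 0,"tx": 0,"ty": -5,"tz": 72,"hand": 0},{"wx": 0,"wy": 0,"wz": 0,"tx": 0,"ty": -5,"tz": 72,"hand": 0},{"wx": 0,"wy": 0,"wz": 0,"tx": 0,"ty": -5,"tz": 72,"hand": 0},{"wx": 0,"wy": 0,"wz": 0,"tx": 0,"ty": -5,"tz": 72,"hand": 0}])

```text
clock: 2.23
tool_pos: [520.3, -0.9, 69.1]
ee_rot: [0.001, 0.087, 0.996, -0.0]
ft_force: [0.3, -0.2, 0.4]
gripper_width: 0.4
```

```bash
python3 go.py -60 95 58; python3 - <<'E'
from h import *
im=env.capture("wrist")[:,:,::-1].copy()
cv2.imwrite("pics/w2.png",cv2.resize(im[150:350,100:366],None,fx=3,fy=3,interpolation=cv2.INTER_CUBIC))
im=env.capture("scene")[:,:,::-1].copy()
cv2.imwrite("pics/s2.png",cv2.resize(im[150:270,190:350],None,fx=5,fy=5,interpolation=cv2.INTER_CUBIC))
E
```

```text
clock 2.2333 tip vib [-59.3 107.   61.1] F vib [ 0.4 -0.2  0.4] w 0.4 q [-0.1   0.05  1.87 -0.    1.22 -1.5 ]
t [  0.8 -12.    3.1] w [-0.04  0.15  0.16]
```

View pics/w2.png

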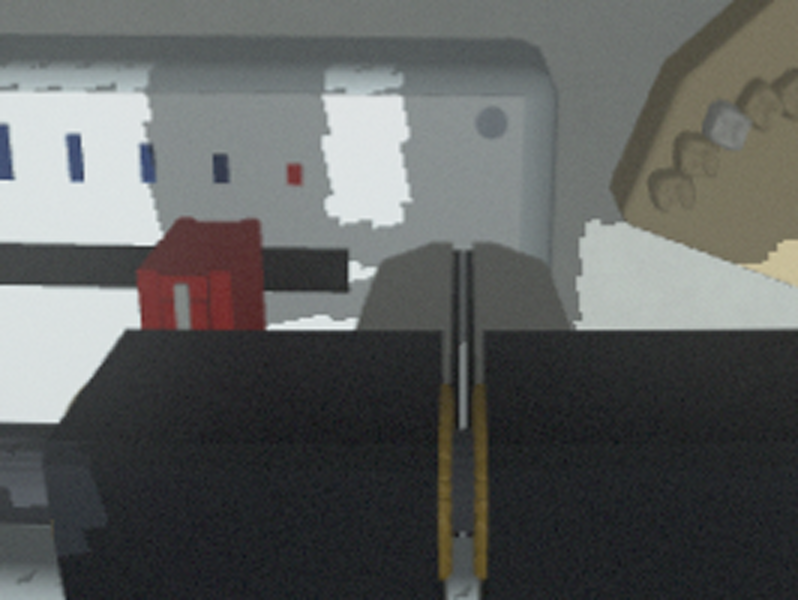

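View pics/s2.png

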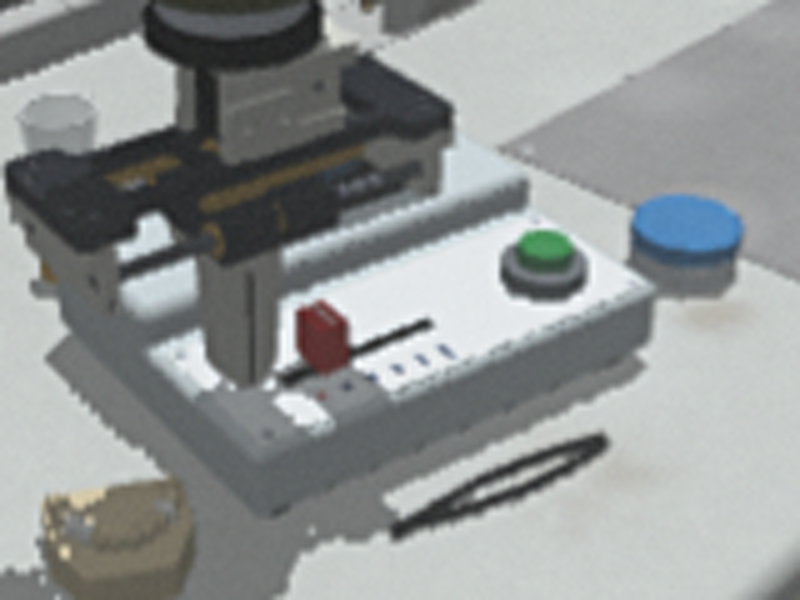

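apply_moves(plan=[{"wx": 0,"wy": 0,"wz": 0,"tx": 0.8,"ty": -6,"tz": 3,"hand": 0},{"wx": 0,"wy": 0,"wz": 0,"tx": 0.8,"ty": -12,"tz": 3,"hand": 0},{"wx": 0,"wy": 0,"wz": 0,"tx": 0.8,"ty": -15,"tz": 3,"hand": 0},{"wx": 0,"wy": 0,"wz": 0,"tx": 0.8,"ty": -17,"tz": 3,"hand": 0},{"wx": 0,"wy": 0,"wz": 0,"tx": 0.8,"ty": -17,"tz": 3,"hand": 0}])

```text
clock: 2.75
tool_pos: [517.5, -18.7, 67.1]
ee_rot: [0.003, 0.088, 0.996, -0.001]
ft_force: [-0.9, 0.3, -0.4]
gripper_width: 0.3
```

```bash
python3 go.py -60 84 58
```

```text
clock 2.75 tip vib [-58.8  89.1  59.1] F vib [-0.9  0.1 -0.4] w 0.3 q [-0.13  0.04  1.88 -0.    1.21 -1.53]
t [ 1.2 -5.1  1.1] w [-0.04  0.29  0.08]
```

apply_moves(plan=[{"wx": 0,"wy": 0,"wz": 0,"tx": 0.8,"ty": -1.5,"tz": 0,"hand": 0},{"wx": 0,"wy": 0,"wz": 0,"tx": 0.8,"ty": -3,"tz": 0,"hand": 0},{"wx": 0,"wy": 0,"wz": 0,"tx": 0.8,"ty": -4,"tz": 0,"hand": 0},{"wx": 0,"wy": 0,"wz": 0,"tx": 0.8,"ty": -4,"tz": 0,"hand": 0}])

```text
clock: 3.08
tool_pos: [515.9, -22.6, 67.0]
ee_rot: [0.002, 0.088, 0.996, -0.001]
ft_force: [-0.2, 0.1, -0.1]
gripper_width: 0.5
```

```bash
cat > look.py <<'E'
from h import *
import sys
im=env.capture("wrist")[:,:,::-1].copy()
cv2.imwrite("pics/%s.png"%sys.argv[1],cv2.resize(im[150:350,100:366],None,fx=3,fy=3,interpolation=cv2.INTER_CUBIC))
E
python3 go.py; python3 look.py w3
```

```text
clock 3.0833 tip vib [-59.7  84.9  59. ] F vib [-0.2  0.1 -0.1] w 0.5 q [-0.14  0.04  1.89 -0.    1.21 -1.54]
```

View pics/w3.png

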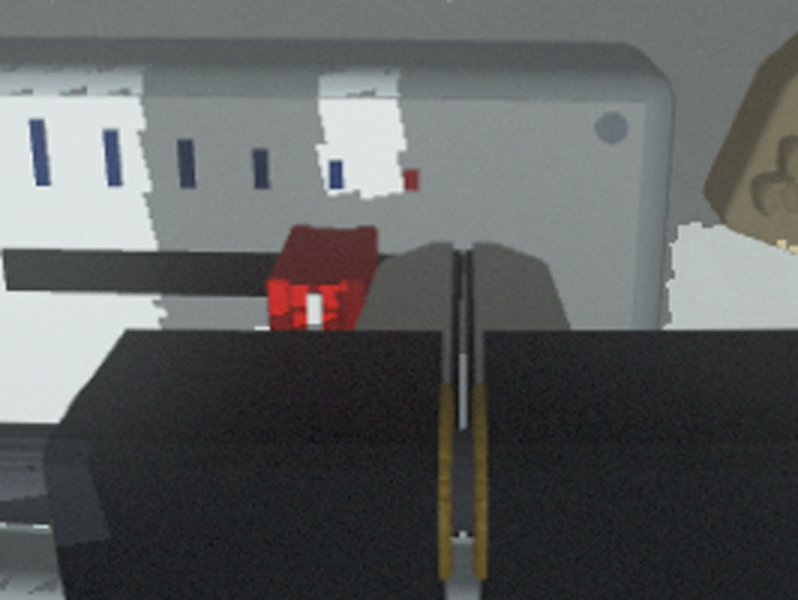

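apply_moves(plan=[{"wx": 0,"wy": 0,"wz": 0,"tx": 0,"ty": -1.5,"tz": 0,"hand": 0},{"wx": 0,"wy": 0,"wz": 0,"tx": 0,"ty": -3,"tz": 0,"hand": 0},{"wx": 0,"wy": 0,"wz": 0,"tx": 0,"ty": -3,"tz": 0,"hand": 0}])

```text
clock: 3.38
tool_pos: [515.5, -24.9, 67.0]
ee_rot: [0.002, 0.088, 0.996, -0.0]
ft_force: [0.4, 4.0, -0.5]
gripper_width: 0.5
```

```bash
python3 go.py
```

```text
clock 3.3833 tip vib [-59.7  82.6  59. ] F vib [-0.3  4.1 -0.5] w 0.5 q [-0.15  0.04  1.89  0.    1.21 -1.54]
```

apply_moves(plan=[{"wx": 0,"wy": 0,"wz": 0,"tx": 0,"ty": -1.5,"tz": 0,"hand": 0},{"wx": 0,"wy": 0,"wz": 0,"tx": 0,"ty": -3,"tz": 0,"hand": 0},{"wx": 0,"wy": 0,"wz": 0,"tx": 0,"ty": -4.5,"tz": 0,"hand": 0},{"wx": 0,"wy": 0,"wz": 0,"tx": 0,"ty": -5.5,"tz": 0,"hand": 0},{"wx": 0,"wy": 0,"wz": 0,"tx": 0,"ty": -5.5,"tz": 0,"hand": 0}])

```text
clock: 3.8
tool_pos: [514.4, -31.0, 67.0]
ee_rot: [0.002, 0.088, 0.996, -0.0]
ft_force: [0.1, 0.5, -0.6]
gripper_width: 0.3
```

```bash
python3 go.py;python3 look.py w4
```

```text
clock 3.8 tip vib [-59.7  76.4  59. ] F vib [ 0.1  0.6 -0.6] w 0.3 q [-0.16  0.04  1.89 -0.    1.21 -1.55]
```

View pics/w4.png

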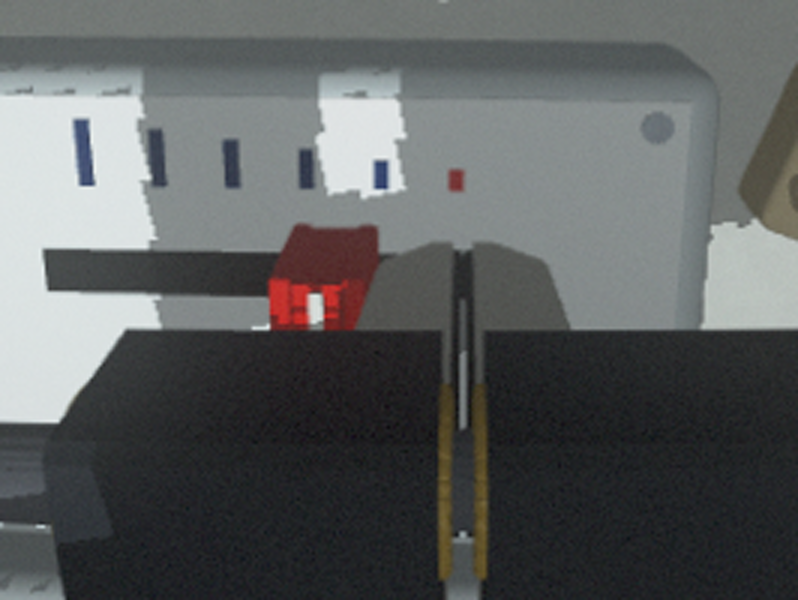

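apply_moves(plan=[{"wx": 0,"wy": 0,"wz": 0,"tx": 0,"ty": -1,"tz": 0,"hand": 0},{"wx": 0,"wy": 0,"wz": 0,"tx": 0,"ty": -2,"tz": 0,"hand": 0},{"wx": 0,"wy": 0,"wz": 0,"tx": 0,"ty": -2,"tz": 0,"hand": 0}])

```text
clock: 4.1
tool_pos: [514.1, -33.3, 67.0]
ee_rot: [0.002, 0.088, 0.996, -0.001]
ft_force: [-0.2, -0.5, 0.4]
gripper_width: 0.7
```

```bash
python3 go.py;python3 look.py w5
```

```text
clock 4.1 tip vib [-59.6  74.1  59. ] F vib [-0.1 -0.5  0.4] w 0.7 q [-0.16  0.04  1.89 -0.    1.21 -1.56]
```

View pics/w5.png

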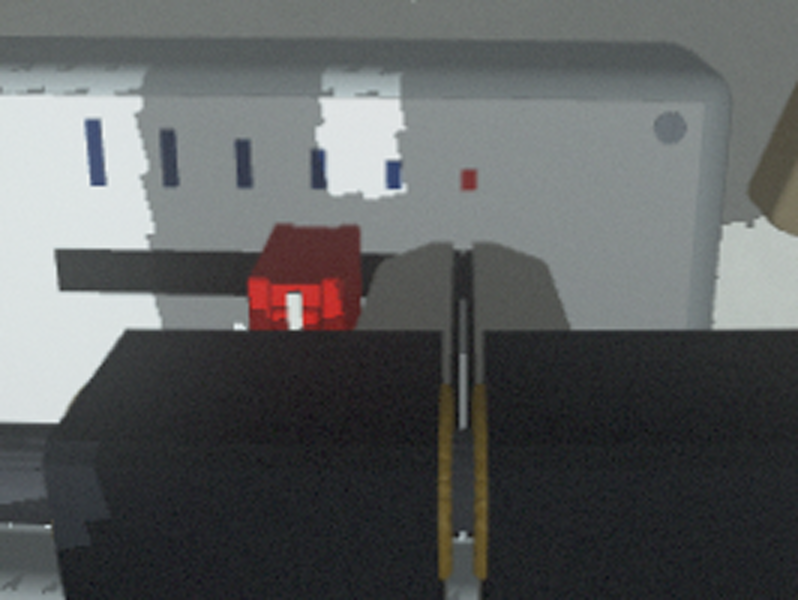

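apply_moves(plan=[{"wx": 0,"wy": 0,"wz": 0,"tx": 0,"ty": -2.5,"tz": 0,"hand": 0},{"wx": 0,"wy": 0,"wz": 0,"tx": 0,"ty": -5,"tz": 0,"hand": 0},{"wx": 0,"wy": 0,"wz": 0,"tx": 0,"ty": -7,"tz": 0,"hand": 0},{"wx": 0,"wy": 0,"wz": 0,"tx": 0,"ty": -8.5,"tz": 0,"hand": 0},{"wx": 0,"wy": 0,"wz": 0,"tx": 0,"ty": -10,"tz": 0,"hand": 0},{"wx": 0,"wy": 0,"wz": 0,"tx": 0,"ty": -11,"tz": 0,"hand": 0},{"wx": 0,"wy": 0,"wz": 0,"tx": 0,"ty": -11,"tz": 0,"hand": 0}])

```text
clock: 4.73
tool_pos: [512.1, -44.5, 67.0]
ee_rot: [0.002, 0.088, 0.996, -0.001]
ft_force: [0.1, 0.3, 0.3]
gripper_width: 0.7
```

```bash
python3 go.py
```

```text
clock 4.7333 tip vib [-59.6  62.7  59. ] F vib [0.  0.3 0.3] w 0.7 q [-0.19  0.03  1.89 -0.    1.21 -1.58]
```

apply_moves(plan=[{"wx": 0,"wy": 0,"wz": 0,"tx": 0,"ty": -1,"tz": 0,"hand": 0},{"wx": 0,"wy": 0,"wz": 0,"tx": 0,"ty": -2,"tz": 0,"hand": 0},{"wx": 0,"wy": 0,"wz": 0,"tx": 0,"ty": -2,"tz": 0,"hand": 0}])

```text
clock: 4.98
tool_pos: [511.7, -46.9, 67.0]
ee_rot: [0.002, 0.088, 0.996, -0.001]
ft_force: [0.1, 0.1, 0.1]
gripper_width: 0.8
```

```bash
python3 go.py;python3 look.py w6
```

```text
clock 4.9833 tip vib [-59.5  60.3  59. ] F vib [0.1 0.1 0.1] w 0.8 q [-0.19  0.03  1.89 -0.    1.21 -1.58]
```

View pics/w6.png

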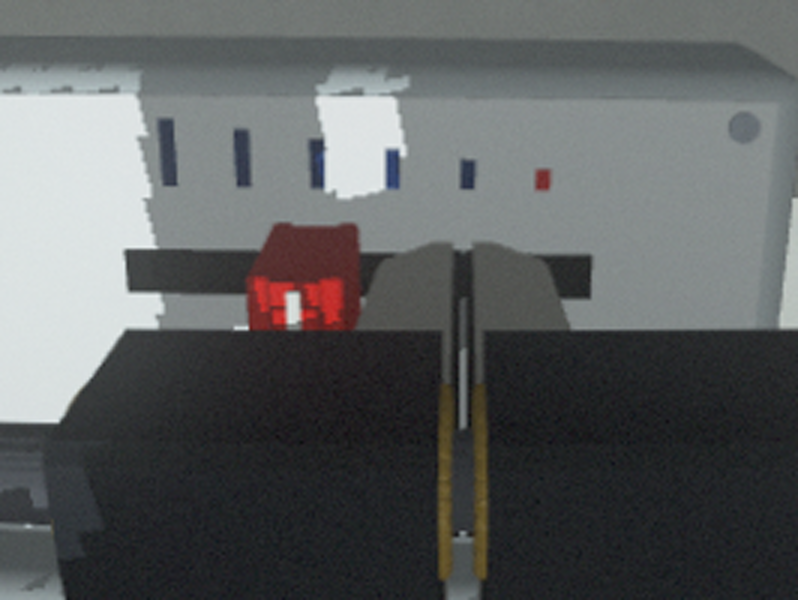

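apply_moves(plan=[{"wx": 0,"wy": 0,"wz": 0,"tx": 0,"ty": 6,"tz": 0,"hand": 0},{"wx": 0,"wy": 0,"wz": 0,"tx": 0,"ty": 6,"tz": 0,"hand": 0},{"wx": 0,"wy": 0,"wz": 0,"tx": 0,"ty": 6,"tz": -35,"hand": 0},{"wx": 0,"wy": 0,"wz": 0,"tx": 0,"ty": 6,"tz": -60,"hand": 0},{"wx": 0,"wy": 0,"wz": 0,"tx": 0,"ty": 6,"tz": -60,"hand": 0},{"wx": 0,"wy": 0,"wz": 0,"tx": 0,"ty": -85,"tz": -60,"hand": 0},{"wx": 0,"wy": 0,"wz": 0,"tx": 0,"ty": -85,"tz": -60,"hand": 0},{"wx": 0,"wy": 0,"wz": 0,"tx": 0,"ty": -85,"tz": -60,"hand": 0},{"wx": 0,"wy": 0,"wz": 0,"tx": 0,"ty": -85,"tz": -60,"hand": 0},{"wx": 0,"wy": 0,"wz": 0,"tx": 0,"ty": -85,"tz": -60,"hand": 0}])

```text
clock: 5.87
tool_pos: [496.4, -130.2, 126.8]
ee_rot: [0.002, 0.089, 0.996, -0.001]
ft_force: [0.6, 0.3, -0.2]
gripper_width: 0.7
```

```bash
python3 go.py -60 -78 90;python3 - <<'E'
from h import *; from fit import W
p=[559.8,-116.7,-0.1767]
c=cam("wrist"); im=env.capture("wrist")[:,:,::-1].copy()
print((px(c,W(p,[[-60,-78,66],[-60,33,78],[-60,-78,60]]))*1.5625).round())
cv2.imwrite("pics/w7.png",cv2.resize(im,(800,600),interpolation=cv2.INTER_CUBIC))
E
```

```text
clock 5.8667 tip vib [-60.  -24.4 118.8] F vib [ 0.5  0.4 -0.2] w 0.7 q [-0.36 -0.04  1.85  0.    1.33 -1.75]
t [  0.1 -53.6  28.9] w [-0.04  0.27 -0.07]
[[279. 334.]
 [533. 343.]
 [282. 330.]]
```

View pics/w7.png

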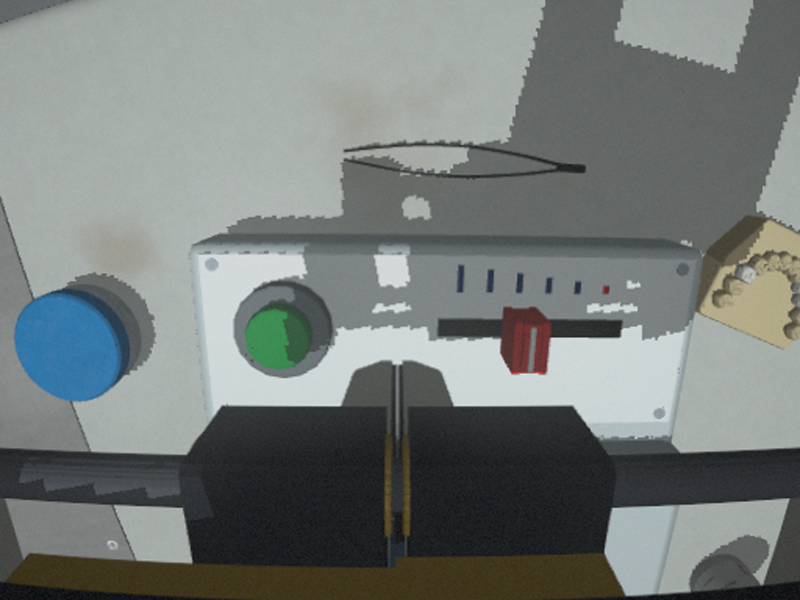

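apply_moves(plan=[{"wx": 0,"wy": 0,"wz": 0,"tx": 0,"ty": -36,"tz": 0,"hand": 0},{"wx": 0,"wy": 0,"wz": 0,"tx": 0,"ty": -53.6,"tz": 10,"hand": 0},{"wx": 0,"wy": 0,"wz": 0,"tx": 0,"ty": -53.6,"tz": 30,"hand": 0},{"wx": 0,"wy": 0,"wz": 0,"tx": 0,"ty": -53.6,"tz": 45,"hand": 0},{"wx": 0,"wy": 0,"wz": 0,"tx": 0,"ty": -53.6,"tz": 45,"hand": 0},{"wx": 0,"wy": 0,"wz": 0,"tx": 0,"ty": -53.6,"tz": 45,"hand": 0}])

```text
clock: 6.42
tool_pos: [486.9, -180.7, 81.0]
ee_rot: [0.001, 0.087, 0.996, 0.0]
ft_force: [0.4, -0.3, 0.4]
gripper_width: 0.4
```

```bash
python3 go.py -60 -78 60
```

```text
clock 6.4167 tip vib [-60.5 -75.8  73. ] F vib [ 0.5 -0.2  0.4] w 0.4 q [-0.45  0.03  1.87  0.    1.24 -1.85]
t [-0.5 -2.2 13. ] w [0.02 0.13 0.09]
```

apply_moves(plan=[{"wx": 0,"wy": 0,"wz": 0,"tx": -0.5,"ty": -2.2,"tz": 3,"hand": 0},{"wx": 0,"wy": 0,"wz": 0,"tx": -0.5,"ty": -2.2,"tz": 6,"hand": 0},{"wx": 0,"wy": 0,"wz": 0,"tx": -0.5,"ty": -2.2,"tz": 9,"hand": 0},{"wx": 0,"wy": 0,"wz": 0,"tx": -0.5,"ty": -2.2,"tz": 12,"hand": 0},{"wx": 0,"wy": 0,"wz": 0,"tx": -0.5,"ty": -2.2,"tz": 13,"hand": 0},{"wx": 0,"wy": 0,"wz": 0,"tx": -0.5,"ty": -2.2,"tz": 13,"hand": 0}])

```text
clock: 6.92
tool_pos: [488.5, -182.8, 71.9]
ee_rot: [0.002, 0.087, 0.996, 0.0]
ft_force: [-9.3, 8.5, 29.6]
gripper_width: 0.5
```

```bash
python3 go.py
```

```text
clock 6.9167 tip vib [-58.6 -77.6  63.9] F vib [-10.7   6.7  29.6] w 0.5 q [-0.46  0.05  1.87  0.    1.22 -1.85]
```

```bash
python3 go.py; python3 - <<'E'
from h import *
print(env.sense()['wrist_torque'])
im=env.capture("scene")[:,:,::-1].copy()
cv2.imwrite("pics/s8.png",cv2.resize(im[130:270,190:376],None,fx=4.2,fy=4.2,interpolation=cv2.INTER_CUBIC))
im=env.capture("wrist")[:,:,::-1].copy()
cv2.imwrite("pics/w8.png",cv2.resize(im,(800,600)))
E
python3 go.py
```

```text
clock 6.9167 tip vib [-58.6 -77.6  63.9] F vib [-10.7   6.7  29.6] w 0.5 q [-0.46  0.05  1.87  0.    1.22 -1.85]
[ 1.56881269e+00  1.96416994e+00 -1.29861003e-03]
clock 7.0167 tip vib [-58.6 -77.6  63.9] F vib [-12.4   6.4  29.9] w 0.3 q [-0.46  0.05  1.87  0.    1.22 -1.85]
```

View pics/s8.png

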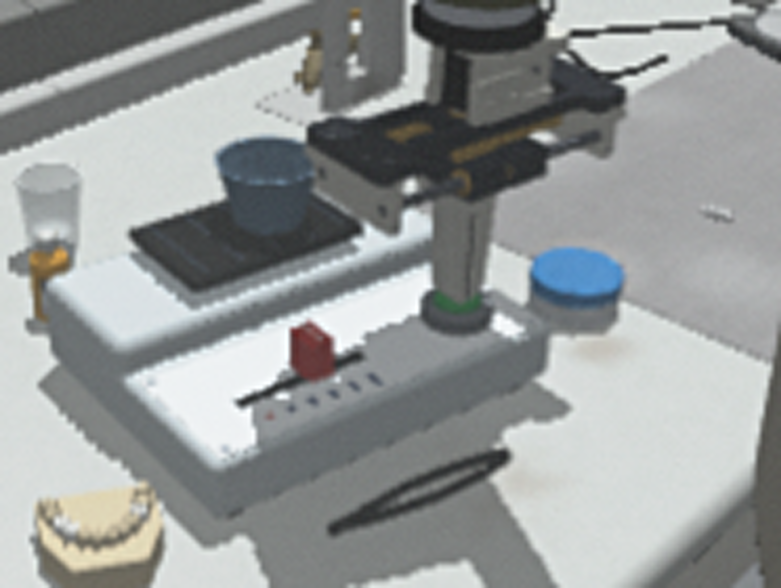

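View pics/w8.png

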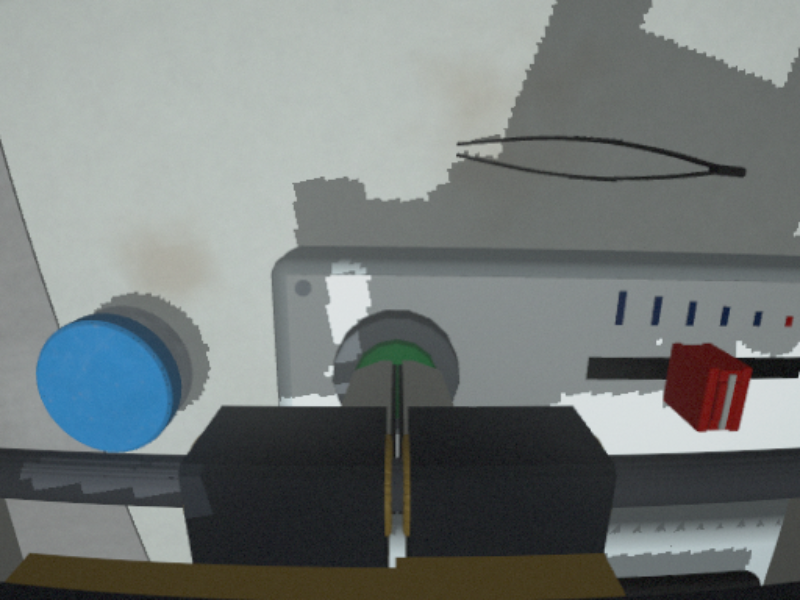

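```bash
python3 - <<'E'
from h import *; from fit import W
p=[559.8,-116.7,-0.1767]
im=env.capture("scene")[:,:,::-1].copy(); c=cam("scene"); k=16; x0,y0=280,190
a=np.linspace(0,2*np.pi,60)
A=im[y0:y0+30,x0:x0+40]; 
im0=cv2.imread("pics/scene0.png")[y0:y0+30,x0:x0+40]
out=[]
for q in (im0,A):
    b=cv2.resize(q,None,fx=k,fy=k,interpolation=cv2.INTER_CUBIC)
    out.append(b.copy())
    for z,r,col in ((66,15,(0,255,255)),(60,15,(255,0,255)),(60,23,(255,255,0))):
        u=(px(c,W(p,np.c_[-60+r*np.cos(a),-78+r*np.sin(a),0*a+z]))-[x0,y0]+.5)*k
        cv2.polylines(b,[u.astype(int)],True,col,1)
    out.append(b)
o=np.vstack([np.hstack(out[:2]),np.hstack(out[2:])]); cv2.imwrite("pics/o9.png",cv2.resize(o,(800,300*2)))
E
```

```text
(no output)
```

View pics/o9.png

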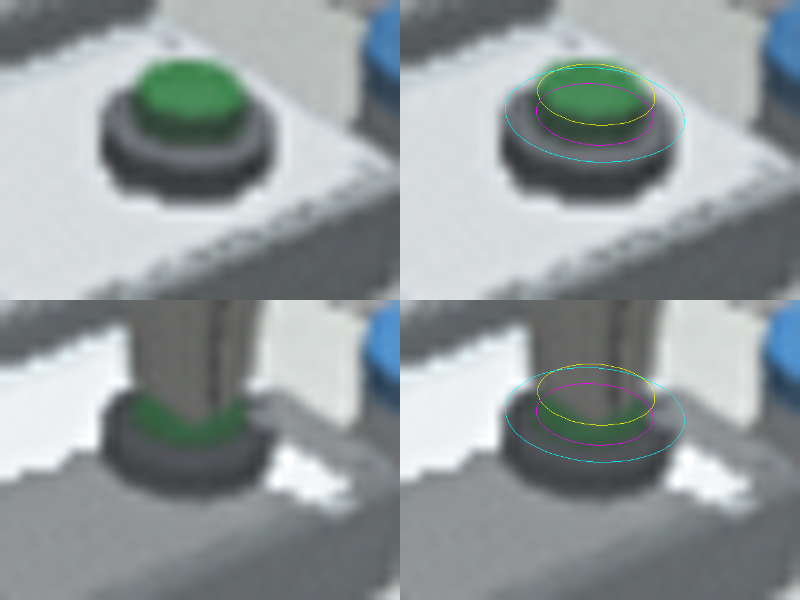

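apply_moves(plan=[{"wx": 0,"wy": 0,"wz": 0,"tx": 0,"ty": 0,"tz": -0.5,"hand": 0},{"wx": 0,"wy": 0,"wz": 0,"tx": 0,"ty": 0,"tz": -0.5,"hand": 0}])

```text
clock: 7.23
tool_pos: [489.4, -183.0, 74.2]
ee_rot: [0.003, 0.087, 0.996, -0.0]
ft_force: [0.3, 1.4, 4.0]
gripper_width: 0.5
```

```bash
python3 go.py
```

```text
clock 7.2333 tip vib [-57.6 -77.7  66.2] F vib [0.  1.4 4. ] w 0.5 q [-0.46  0.04  1.87  0.    1.22 -1.85]
```

apply_moves(plan=[{"wx": 0,"wy": 0,"wz": 0,"tx": 0,"ty": 0,"tz": -1.5,"hand": 0},{"wx": 0,"wy": 0,"wz": 0,"tx": 0,"ty": 0,"tz": -1.5,"hand": 0}])

```text
clock: 7.4
tool_pos: [489.8, -183.2, 76.5]
ee_rot: [0.004, 0.087, 0.996, -0.001]
ft_force: [-1.0, 0.5, 3.1]
gripper_width: 0.8
```

```bash
python3 go.py
```

```text
clock 7.4 tip vib [-57.2 -77.8  68.5] F vib [-1.   0.3  3.1] w 0.8 q [-0.46  0.04  1.87  0.    1.23 -1.85]
```

apply_moves(plan=[{"wx": 0,"wy": 0,"wz": 0,"tx": 0,"ty": 0,"tz": -1.5,"hand": 0},{"wx": 0,"wy": 0,"wz": 0,"tx": 0,"ty": 0,"tz": -1.5,"hand": 0}])

```text
clock: 7.57
tool_pos: [489.9, -183.3, 78.2]
ee_rot: [0.004, 0.087, 0.996, -0.001]
ft_force: [0.2, -0.7, 1.2]
gripper_width: 0.4
```

```bash
python3 go.py
```

```text
clock 7.5667 tip vib [-57.1 -77.8  70.2] F vib [ 0.4 -0.7  1.2] w 0.4 q [-0.46  0.04  1.86  0.    1.23 -1.85]
```

apply_moves(plan=[{"wx": 0,"wy": 0,"wz": 0,"tx": 0,"ty": 0,"tz": -1.5,"hand": 0},{"wx": 0,"wy": 0,"wz": 0,"tx": 0,"ty": 0,"tz": -1.5,"hand": 0}])

```text
clock: 7.73
tool_pos: [489.8, -183.3, 79.6]
ee_rot: [0.004, 0.087, 0.996, -0.001]
ft_force: [-0.4, -0.1, 0.3]
gripper_width: 0.3
```

```bash
python3 go.py
```

```text
clock 7.7333 tip vib [-57.1 -77.9  71.6] F vib [-0.3 -0.2  0.3] w 0.3 q [-0.46  0.04  1.86  0.    1.23 -1.85]
```

apply_moves(plan=[{"wx": 0,"wy": 0,"wz": 0,"tx": 0,"ty": 0,"tz": -30,"hand": 0},{"wx": 0,"wy": 0,"wz": 0,"tx": 0,"ty": 0,"tz": -70,"hand": 0},{"wx": 0,"wy": 0,"wz": 0,"tx": 80,"ty": 0,"tz": -100,"hand": 0},{"wx": 0,"wy": 0,"wz": 0,"tx": 80,"ty": 0,"tz": -120,"hand": 0},{"wx": 0,"wy": 0,"wz": 0,"tx": 80,"ty": 0,"tz": -120,"hand": 0},{"wx": 0,"wy": 0,"wz": 0,"tx": 80,"ty": 0,"tz": -120,"hand": 0},{"wx": 0,"wy": 0,"wz": 0,"tx": 80,"ty": 0,"tz": -120,"hand": 0}])

```text
clock: 8.32
tool_pos: [410.5, -169.5, 199.4]
ee_rot: [0.005, 0.087, 0.996, -0.001]
ft_force: [0.5, -0.0, 0.8]
gripper_width: 0.7
```

```bash
python3 go.py; python3 - <<'E'
from h import *
im=env.capture("scene")[:,:,::-1].copy()
cv2.imwrite("pics/s10.png",cv2.resize(im[130:270,190:376],None,fx=4.2,fy=4.2,interpolation=cv2.INTER_CUBIC))
im=env.capture("top")[:,:,::-1].copy()
cv2.imwrite("pics/t10.png",cv2.resize(im[115:250,175:375],None,fx=4,fy=4,interpolation=cv2.INTER_CUBIC))
E
```

```text
clock 8.3167 tip vib [-137.6  -78.2  191.4] F vib [0.5 0.1 0.8] w 0.7 q [-0.51 -0.3   1.95  0.    1.49 -1.9 ]
```

View pics/s10.png

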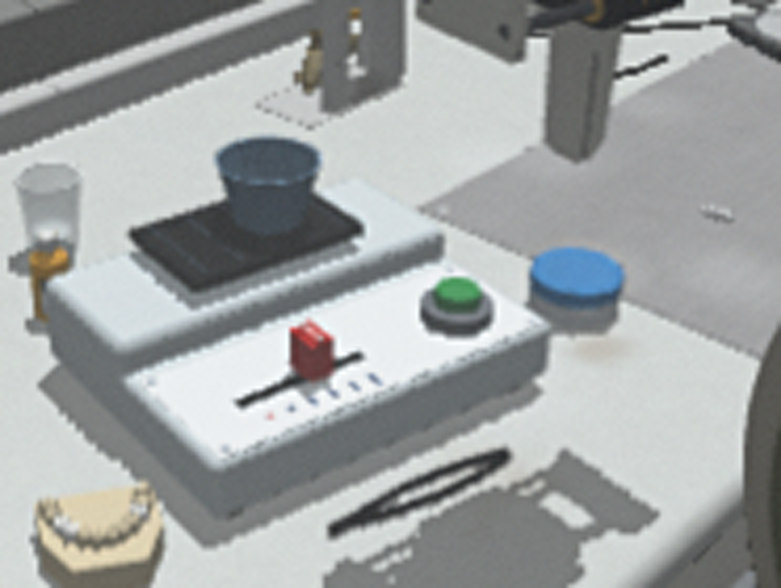

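View pics/t10.png

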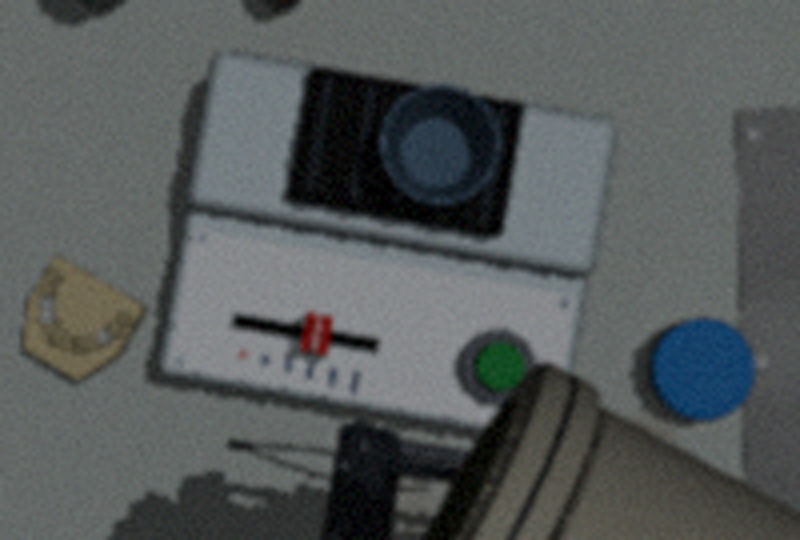

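```bash
python3 -c "
from workcell import env
print(env.close_job())"
```

```text
the job is handed in; nothing more can be done
None
```

The lever now sits in the third click and the green button has been pressed fully and is up again. I handed the job in at about 8.4 s; no verdict is reported.

- **Lever:** it started at the first click. I pushed it with the closed fingertips through two clicks, backing off after the third. In the wrist picture the cap lines up with the third mark after the red zero mark. In the final top picture it has moved about 28 mm from its start, which agrees.
- **Button:** on the press, force rose to about 30 N against a hard stop. As I let it up, the spring force fell from about 4 N to nothing over roughly 6–7 mm, which matches a full press. The last picture shows the button up.
- **Surroundings:** the cup, plaster model and tin are at the same pixels as before in the final top picture. The tweezers were partly hidden there but look in place in the scene picture. The arm is clear of everything.
- **One disagreement:** the fingertip height I worked out read about 4 mm too high. The hard stop came at 64 mm where 60 mm was expected, so I judged the press by force and stroke instead. The pictures of the pressed button were only roughly conclusive.

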